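Fit the washed knob back on the induction cooker and hold it pressed to switch on

TASK

The induction cooker's control knob has been washed and sits on one of the pegs of the bottle drying rack: lift it up off its peg, turn it so that the flat in its bore matches the flat of the cooker's bare D-shaft, and push it fully home. Then keep it pressed all the way in, as one does to switch this cooker on, and finish while still holding it pressed; leave the saucepan, the cup and the formula container as they stand.

Things in the scene. Friction and masses are not known exactly. Their poses are not given: they have to be found in the camera images.
- knob: Black control knob, loose, 80-130 g. Round skirt diameter 46, 10 mm high; on it a straight finger bar 18 wide (y), 44 long (x), 22 mm high: 32 mm in all. Origin: centre of the skirt's underside, z up. At the start upright on one of the rack's pegs (any of the three), pointer (+x) away from the robot within 65 degrees. Grip across the bar from above, fingertips just over the skirt.
- knob_pointer (a point): Tip of the knob's pointer, at (28, 0, 26) mm in the knob's frame: the +x end of the bar runs out to a point, 6 mm past the bar, and bears a white index line on top.
- knob_bore (a point): Ceiling of the knob's blind D-shaped bore, on its axis, 16 mm above the underside (so the bore is 16 mm deep, open below). Bore radius 6.5 mm; its flat is on the POINTER side (+x), 3.0 mm from the axis. It slides on freely when matched within about 10 degrees; further off it jams or must be forced, which does not count as matched.
- rack: White drying rack, fixed. Drip tray 150 x 290 mm (x, y), rim 20 high; origin: centre of underside. Three wooden pegs at (-30,-95), (30,0), (-30,95) mm: stem diameter 18 up to 100 mm, then a thin tip, diameter 4.4, 12 mm higher. The knob's underside rests on a stem's shoulder at 100 mm, the tip in its bore. Two bottle rings (58 wide, 16 high) lie round the other pegs; two teats on the tray.
- cooker: Portable induction cooker, fixed, 350 x 280 x 62 mm (x, y, z): white housing, dark control panel on the side next to the robot, dark glass plate behind. Origin: centre of its underside. The shaft stands upright in the middle of the level panel, 130 mm from the origin towards -x.
- shaft_tip (a point): Centre of the top of the bare steel D-shaft, 23 mm above the panel, 85 above the bench; z up. Shaft diameter 12, flat 2.5 mm from the axis, top edge chamfered. +x points squarely out of the flat, away from the robot within 55 degrees: the knob fits with its pointer (+x) that way. Home: bore ceiling on the shaft's top, knob origin 16 mm below this point, skirt 7 mm above the panel.
- shaft (a joint): How far the shaft is pressed into the cooker, m: 0 sprung out, 0.004 right in, against a spring of 3.6 N at first and 7.2 N at the stop. The shaft is locked against turning (over 1 N m) at the angle where it was left: it will not turn to suit the knob. An unmatched knob stops with its underside on the shaft's top and merely pushes the shaft in.
- saucepan: Steel saucepan, diameter 160, 70 mm high, black handle to 228 mm from its axis, on the glass plate, its near edge about 100 mm beyond the shaft. Origin: centre of its underside.
- cup: Clear plastic cup, rim diameter 68, 75 mm high, on the high chair's tray to the left. Origin: centre of its underside.
- formula: Formula container with a twist cap, diameter 100, 130 mm high, on the bamboo tray to the right. Origin: centre of its underside.

How it is judged (in metres and radians):
On the way, in this order (a step that is already met when the one before it is completed fails the run):
1. the knob is lifted up clear of its peg, held by the fingers (z of knob in the frame of rack above 0.118 m and contact force between the fingers and knob above 1 N), for 0.1 s.
2. the knob is fully home on the cooker's shaft, flats matched (z of knob in the frame of shaft_tip below -0.0135 m and horizontal distance between knob and shaft_tip below 0.003 m and angle between the z axis of knob and the z axis of shaft_tip, either way round below 0.1 rad and x of knob_pointer in the frame of shaft_tip above 0 m and angle between the x axis of knob and the x axis of shaft_tip, either way round below 0.25 rad), for 0.2 s.
At the end, for the whole second after the job is handed in: The knob is home on the shaft (its bore ceiling within 2.5 mm of the shaft's top, axes within 3 mm and 0.1 rad, pointer the way the shaft's flat faces within 0.25 rad; a free fit allows 0.19), the gripper's fingers are touching it, and the shaft is pressed in by at least 3 of its 4 mm (all of step 2 and value of joint shaft above 0.003 m and contact force between the fingers and knob above 1 N); the arm keeps its last pose, push and grip.
It fails at once if the saucepan is pushed more than 20 mm or tipped (distance of saucepan from where it was at the start of the episode above 0.02 m or angle between saucepan's own z axis and vertical above 0.35 rad).
It fails at once if the cup is pushed more than 20 mm or tipped (distance of cup from where it was at the start of the episode above 0.02 m or angle between cup's own z axis and vertical above 0.35 rad).
It fails at once if the formula container is pushed more than 20 mm or tipped (distance of formula from where it was at the start of the episode above 0.02 m or angle between formula's own z axis and vertical above 0.35 rad).
It also fails if it takes over 43 s, if anything falls off the work surface, if the arm or the gripper's body presses on something with over 40 N, if the wrist force passes 120 N, or if a joint passes its speed limit or range.

ROBOT

A 6-joint arm with a two-finger parallel gripper is mounted at the origin on the work surface. World frame = base frame: x ahead of the robot, y to its left, z up, the work surface at z = 0. Lengths are in mm, angles in rad, forces in N, time in s.
With the tool pointing down it reaches from about 275 to 825 mm from the base axis. Payload 5.2 kg.
Tool frame: the origin (TCP) lies at the very end of the fingers, on their centre line; the grasp point (between the pads) lies 19 mm behind it; z points along the fingers, y is the line along which they close (so a half turn about z gives the same grasp; the last joint's range is limited). The gripper opens to 93 mm and grips with 3 to 60 N. Pads are 15 mm wide; open, the fingers measure 128 mm over their backs; the gripper's body (75 mm by 188 mm) begins 65 mm behind the grasp point.
Start: joints at [0.977, 0.259, 1.535, -0, 1.348, -0.203], TCP at [209.489, 508.546, 188.753] pointing down, gripper open.
Joint ranges: [-3.14, 3.14], [-0.91, 2.08], [0.19, 2.58], [-1.22, 4.36], [0.22, 2.71], [-3.12, 3.12]. Speed limits (rad/s): [2.57, 2.57, 3.14, 3.14, 3.14, 3.14].

INTERFACE

Orientations are given as [roll, pitch, yaw] about the fixed x, y, z axes, in that order (R = Rz(yaw) Ry(pitch) Rx(roll)).
In Python, from bench import robot gives the robot as it stands. The module is installed in compiled form; this text tells all that it offers. Calls block until the motion is done:
- robot.move_ptp(position, orientation): joint-space move of the TCP to a pose.
- robot.move_linear(position, ori=None, speed=150, f_stop=None): straight line of the TCP; ori=None keeps the orientation; speed is the mean speed in mm/s. With f_stop (N) it stops when the force on the tool has changed by that much, and returns True; else False.
- robot.move_j(angles): joint-space move.
- robot.move_gripper(opening): opening from 0.0 (shut) to 1.0 (fully open); the grip force is fixed at half the most; returns when the fingers have stopped.
- robot.sleep(seconds).
- robot.inverse_kinematics(position, orientation): joint angles nearest the present ones, or None.
- robot.get_image(name): name is "scene" or "top"; returns a dict with "img" (480x640x3 uint8, blue, green, red), "fovy" (degrees; the focal length in pixels is half the picture's height over the tangent of half this angle, whatever the lens; pixels are square), "cx", "cy" (the principal point, pixels), "k1" (the pictures are not rectified: a ray, as slopes to the right and down, at radius r is drawn at 1 + k1 r^2 times it, then the intrinsics apply), "eye" and "orientation" of the camera in the world. Camera axes: x right, y down, z forward; pixel columns grow to the right and rows downward; lengths in mm; the calibration is good to about 2 mm. A picture is of the moment at which its call begins. There is no depth.
A pose or a line that the arm cannot do raises robot.MotionError and nothing moves.
- robot.hand_in(): hands the job in; it is judged then, once.
Readings, each from a call of its own:
- robot.current_t(): time.
- robot.current_qpos(): joint angles.
- robot.current_joint_vel(): joint speeds.
- robot.current_joint_efforts(): joint torques, N m.
- robot.current_tcp_pos(): TCP position.
- robot.current_eef_rot(): TCP orientation.
- robot.current_contact_force(): force on the tool from outside, world axes, zero at the start.
- robot.current_ft_torque(): the same for the moment, N m.
- robot.current_gripper_width(): opening from 0.0 (shut) to 1.0 (fully open).
- robot.current_finger_force(): force on a finger pad.
Only numpy, scipy, OpenCV 4.12 (cv2) and the standard library are available. Lean on these libraries where they do the work, as an engineer would, in place of code of your own. Each camera call takes 0.05 s, during which the arm holds its last target. There are 200 camera calls.

## Working session

There is one attempt and no reset: what is moved stays moved. The work goes in short steps, each a Python script; the robot and the scene stay as the last script left them, time stands still between calls to the robot, and variables do not carry over. Pictures are saved under pics/ and viewed, at most 10 in all, crops included, and the job is handed in when it is done.

```bash
mkdir -p pics
python3 - <<'E'
from bench import robot
import cv2,numpy as np
for n in("scene","top"):
    d=robot.get_image(n); cv2.imwrite(f"pics/{n}0.png",d["img"]); print(n,{k:v for k,v in d.items() if k!="img"})
print(robot.current_t(),robot.current_eef_rot())
E
```

```text
scene {'fovy': 46.25301413174642, 'cx': 318.47363650756495, 'cy': 250.03512303093575, 'k1': 0.06252141575622247, 'eye': array([1132.03571907,  696.64982849, 1443.89755607]), 'orientation': array([-2.55717962, -0.00971182,  2.49247691])}
top {'fovy': 51.85436657227857, 'cx': 330.1657710470815, 'cy': 231.99422185400093, 'k1': -0.05779326439361513, 'eye': array([ 373.42164867,   15.47759459, 1616.00472567]), 'orientation': array([-3.02437756, -0.01421289, -1.55013313])}
0.1 [-3.14002108e+00 -3.16280493e-04  2.75077134e+00]
```

View pics/scene0.png

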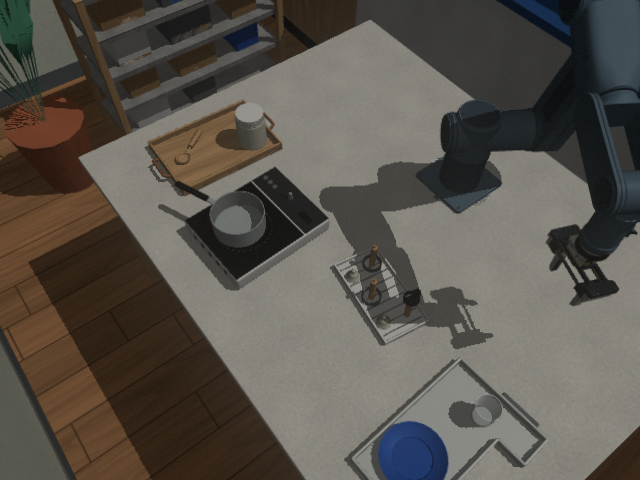

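View pics/top0.png

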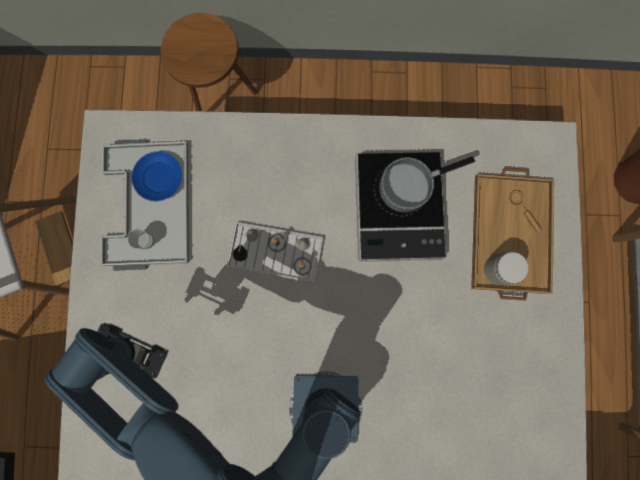

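The scene view shows the knob on the rack's left peg at about (411,297) and the shaft at about (291,196). In the top view the knob is at (240,253) and the shaft at (404,245). I'll magnify these four spots.

```bash
cat > h.py <<'E'
import numpy as np,cv2
from scipy.spatial.transform import Rotation as Ro
def cam(d):
    f=240/np.tan(np.radians(d["fovy"]/2)); return f,Ro.from_euler("xyz",d["orientation"]).as_matrix()
def ray(d,u,v):
    f,R=cam(d); p=np.array([u-d["cx"],v-d["cy"]])/f; q=p.copy()
    for _ in range(20): q=p/(1+d["k1"]*(q@q))
    return d["eye"],R@np.array([q[0],q[1],1])
def plane(d,u,v,z):
    e,r=ray(d,u,v); return e+r*(z-e[2])/r[2]
def proj(d,P):
    f,R=cam(d); c=R.T@(np.array(P)-d["eye"]); q=c[:2]/c[2]
    return f*q*(1+d["k1"]*(q@q))+[d["cx"],d["cy"]]
def tri(d1,a,d2,b):
    e,r=ray(d1,*a); g,s=ray(d2,*b); k=np.linalg.lstsq(np.c_[r,-s],g-e,rcond=None)[0]
    A=e+k[0]*r; B=g+k[1]*s; return (A+B)/2,np.linalg.norm(A-B)
E
python3 - <<'E'
from bench import robot
from h import *
import pickle
D={}
for n in("scene","top"):
    L=[robot.get_image(n) for _ in range(8)]
    d=L[0]; S=np.stack([l["img"] for l in L]).astype(float); print(n,S.std(0).mean())
    d["avg"]=S.mean(0); D[n]=d
pickle.dump(D,open("D.pkl","wb"))
def crop(n,u,v):
    c=D[n]["avg"][v-14:v+15,u-19:u+20]; c=np.clip(c*1.5,0,255).astype(np.uint8)
    return cv2.resize(c,None,fx=10,fy=10,interpolation=cv2.INTER_NEAREST)
im=np.vstack([np.hstack([crop("scene",411,300),crop("scene",291,196)]),np.hstack([crop("top",240,253),crop("top",404,245)])])
cv2.imwrite("pics/crop1.png",im); print(im.shape)
E
```

```text
scene 0.8735830576130277
top 0.7918569533763687
(580, 780, 3)
```

View pics/crop1.png

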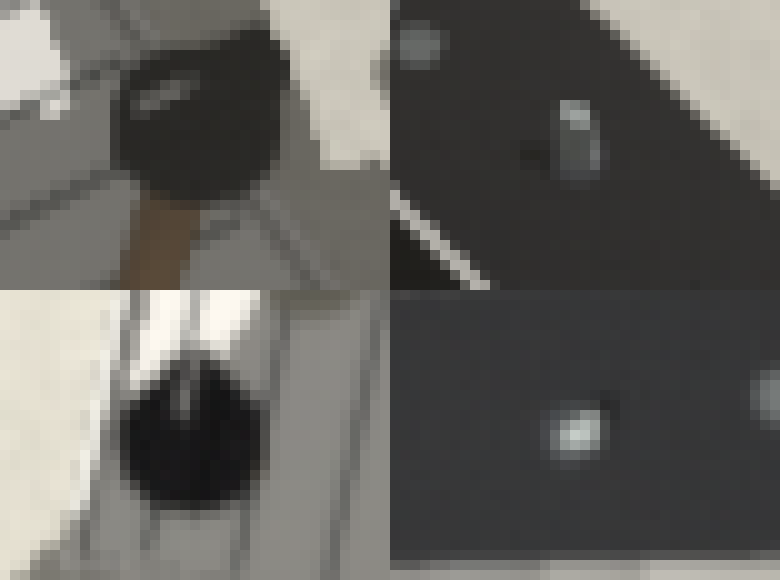

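The crops show the knob (top view) with its white index line at about (239.3,248.5), near the tip at about (239.7,246). The shaft top is bright at about (403.5,245) in the top view and (290.4,192) in the scene view. Next come the pixel values.

Run:
```python
from h import *
import pickle
D=pickle.load(open("D.pkl","rb"))
np.set_printoptions(linewidth=200)
def show(n,u0,u1,v0,v1):
    print(n,u0,v0); print(np.round(D[n]["avg"][v0:v1,u0:u1].mean(2)).astype(int))
show("top",398,411,239,251); show("scene",283,298,189,203)
show("top",230,251,243,263); show("scene",401,424,287,308)
```

```text
top 398 239
[[ 36  37  37  37  37  37  37  37  37  37  35  36  37]
 [ 36  36  37  37  36  37  37  36  37  36  37  37  36]
 [ 37  37  37  37  38  37  36  35  32  34  35  38  35]
 [ 36  37  38  40  44  46  45  41  28  30  36  36  36]
 [ 38  38  42  49  55  67  90  87  40  31  36  37  37]
 [ 37  39  48  59  87 111 120 106  50  34  36  37  36]
 [ 38  40  49  71 110 134 127 101  49  36  37  37  36]
 [ 37  39  47  70  98 111 103  80  44  36  37  37  37]
 [ 37  38  42  54  65  66  58  48  39  37  36  37  37]
 [ 36  37  38  42  46  44  40  38  36  37  36  37  36]
 [ 37  38  37  38  39  38  37  37  37  37  37  37  37]
 [ 38  37  38  38  37  37  37  37  37  38  37  37  37]]
scene 283 189
[[ 32  32  33  33  33  33  32  33  34  33  34  33  34  33  35]
 [ 33  33  33  33  33  33  33  33  33  34  33  33  33  33  34]
 [ 32  32  32  34  33  33  32  33  33  33  33  33  33  32  34]
 [ 32  33  33  32  32  36  90  83  69  33  34  33  33  34  33]
 [ 32  32  32  32  33  41  93 106 103  41  32  33  33  33  34]
 [ 32  32  33  32  33  42  54  82  88  52  33  34  33  33  33]
 [ 32  32  33  32  33  40  51  51  
[... 3532 characters left out ...]
7  27  26  27  32  63  69  68  68]
 [ 75  76  38  27  27  26  26  26  27  27  27  27  27  27  26  28  27  28  39  63  68  68  68]
 [ 70  70  42  32  27  26  27  28  27  26  27  27  27  27  28  27  27  29  54  65  67  67  68]
 [ 56  57  57  56  38  29  27  26  27  27  27  27  27  26  27  27  30  44  64  68  67  66  68]
 [ 57  64  74  75  62  37  27  27  27  28  26  27  28  27  28  31  48  67  67  68  68  67  67]
 [ 74  76  76  76  73  46  35  32  28  28  27  27  29  34  35  45  64  75  70  69  68  68  68]
 [ 76  76  76  76  63  46  43  42  38  37  35  43  51  57  55  59  58  71  76  71  68  69  69]
 [ 76  75  76  76  53  44  45  46  47  47  47  66  70  71  62  68  63  61  72  74  68  67  69]]
```

Run:
```python
from h import *
import pickle
np.set_printoptions(precision=2,suppress=True)
D=pickle.load(open("D.pkl","rb")); S,T=D["scene"],D["top"]
def cen(d,u0,u1,v0,v1,lo,cov=False):
    a=d["avg"][v0:v1,u0:u1].mean(2); w=np.clip(a-lo,0,None); V,U=np.mgrid[v0:v1,u0:u1]
    return np.array([(w*U).sum(),(w*V).sum()])/w.sum()
ts=cen(T,400,408,242,249,65); ss=cen(S,286,296,190,195,62)
print("shaft px",ts,ss,"tri",*tri(T,ts,S,ss),"z85:",plane(T,*ts,85),plane(S,*ss,85))
# knob: index line ends, on z=132
for d,b,lo in((T,(237,242,246,253),24),(S,(404,413,292,299),30)):
    u0,u1,v0,v1=b; a=d["avg"][v0:v1,u0:u1].mean(2); 
    w=np.clip(a-lo,0,None); V,U=np.mgrid[v0:v1,u0:u1]
    P=np.array([plane(d,u,v,132)[:2] for u,v in zip(U.ravel(),V.ravel())]); w=w.ravel()
    m=(w[:,None]*P).sum(0)/w.sum(); C=((P-m).T*w)@(P-m)/w.sum(); e,E=np.linalg.eigh(C); x=E[:,1]*np.sign(E[0,1])
    print("line",m,"yaw",np.degrees(np.arctan2(x[1],x[0])),"len sd",e**.5)
# skirt in top view: dark mask, ellipse through the outline's rear part
for d,c,thr in((T,(240,254),45),(S,(411,299),40)):
    a=cv2.resize(d["avg"].mean(2)[c[1]-16:c[1]+17,c[0]-16:c[0]+17],None,fx=8,fy=8,interpolation=cv2.INTER_CUBIC)
    m=(a<thr).astype(np.uint8); cs=max(cv2.findContours(m,0,1)[0],key=cv2.contourArea)[:,0]
    p=(cs+.5)/8-.5+[c[0]-16,c[1]-16]
    P=np.array([plane(d,u,v,105)[:2] for u,v in p])
    print("extents at z105: x",P[:,0].min(),P[:,0].max(),"y",P[:,1].min(),P[:,1].max())
k=plane(T,240,253.4,105); print("knob skirt top",k)
print("scene skirt px of it",proj(S,k),"peg colour check")
```

```text
shaft px [403.5  244.79] [290.07 192.96] tri [ 519.62 -233.16   84.57] 1.6321412359142804 z85: [ 519.01 -232.48   85.  ] [ 520.31 -233.54   85.  ]
line [494.59 272.73] yaw 12.352622520781525 len sd [3.27 5.18]
line [494.22 267.67] yaw -40.99336223278619 len sd [4.08 5.25]
extents at z105: x 457.59577784238644 502.97220454350895 y 251.52221288839183 295.62411123010855
extents at z105: x 444.7409328128243 505.25438575292833 y 249.77959428630777 296.0087433669302
knob skirt top [479.56 272.62 105.  ]
scene skirt px of it [411.1  297.88] peg colour check
```

Run:
```python
from h import *
import pickle
np.set_printoptions(precision=2,suppress=True)
D=pickle.load(open("D.pkl","rb")); S,T=D["scene"],D["top"]
for d,a,b in((T,(238.76,251),(239.4,247)),(S,(410.4,293.9),(405.3,296.3))):
    A,B=plane(d,*a,132),plane(d,*b,132); v=B-A; print(A,B,np.degrees(np.arctan2(v[1],v[0])))
    yaw=np.arctan2(v[1],v[0])
print("index mid tri",*tri(T,(239.05,249.1),S,(407.9,295.1)))
from bench import robot
for psi in (0,np.pi,-np.pi):
    print(psi, robot.inverse_kinematics([480,272,160],[np.pi,0,psi]), robot.inverse_kinematics([520,-232,160],[np.pi,0,psi+.45]))
```

```text
[484.81 272.06 132.  ] [496.94 270.63 132.  ] -6.72298832512071
[486.04 271.15 132.  ] [501.79 268.44 132.  ] -9.775768496692875
index mid tri [491.79 270.48 130.19] 3.302864942049327
0 [ 0.31  0.28  1.57 -0.    1.28  1.88] [-0.62  0.31  1.53 -0.    1.3   0.51]
3.141592653589793 [ 0.31  0.28  1.57  0.    1.28 -1.26] [-0.62  0.31  1.53  0.    1.3  -2.64]
-3.141592653589793 [ 0.31  0.28  1.57  0.    1.28 -1.26] [-0.62  0.31  1.53  0.    1.3  -2.64]
```

Knob is at about (479.6, 272.3) with yaw about -8°. Both views agree and the heights check out, so I grasp it.

Run:
```python
from bench import robot
import numpy as np,cv2
np.set_printoptions(precision=2,suppress=True)
o=[np.pi,0,np.radians(-8)]; x,y=479.6,272.3
robot.move_ptp([x,y,160],o); robot.move_gripper(.5)
s=robot.move_linear([x,y,110.7],speed=60,f_stop=4); print(s,robot.current_tcp_pos())
if s: robot.move_linear(robot.current_tcp_pos()+np.array([0,0,.8]),speed=20)
robot.move_gripper(0); print(robot.current_tcp_pos(),robot.current_gripper_width()*93,robot.current_finger_force())
robot.move_linear([x,y,170],speed=80)
print(robot.current_t(),robot.current_gripper_width()*93,robot.current_finger_force(),robot.current_contact_force())
for n in("scene","top"):
    d=robot.get_image(n); i=d["img"]; c=i[230:330,350:470] if n=="scene" else i[200:300,180:300]
    cv2.imwrite(f"pics/g_{n}.png",cv2.resize(c,None,fx=3,fy=3,interpolation=2))
a=[cv2.imread(f"pics/g_{n}.png") for n in("scene","top")]; cv2.imwrite("pics/g.png",np.hstack(a))
```

```text
False [479.94 272.42 111.04]
[479.61 272.28 110.68] 0.2379807214675147 0.0
6.4583 0.5045855428895272 0.0 [ 0.57 -0.33 -0.44]
```

View pics/g.png

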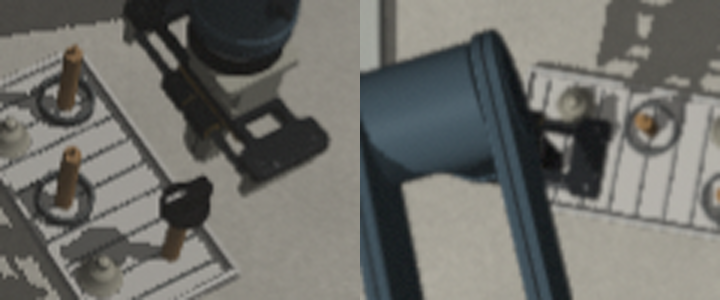

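The picture shows the knob still on its peg and the gripper raised behind it: the grasp missed. I'll check where the TCP should appear in the images.

Run:
```python
from bench import robot
from h import *
np.set_printoptions(precision=3,suppress=True)
print(robot.current_tcp_pos(),robot.current_eef_rot(),robot.current_qpos(),robot.current_gripper_width(),robot.current_t())
o=[]
for n,c in(("scene",(410,280)),("top",(245,250))):
    d=robot.get_image(n); p=proj(d,robot.current_tcp_pos()); k=proj(d,[479.6,272.3,132]); print(n,p,k)
    i=d["img"].copy(); u,v=c; i=i[v-40:v+40,u-40:u+40]; i=np.clip(cv2.resize(i,None,fx=5,fy=5,interpolation=2)*1.6,0,255).astype(np.uint8)
    for q,col in((p,(0,0,255)),(k,(0,255,0))): cv2.circle(i,tuple(int(5*(q[j]-c[j]+40)) for j in(0,1)),4,col,-1)
    o.append(i)
cv2.imwrite("pics/t.png",np.hstack(o))
```

```text
[479.138 272.113 169.268] [ 3.141  0.001 -0.14 ] [ 0.314  0.275  1.561 -0.     1.306  2.025] 0.003123006980434463 6.5583
scene [414.693 285.833] [412.487 292.932]
top [236.487 251.888] [238.61  252.725]
```

View pics/t.png

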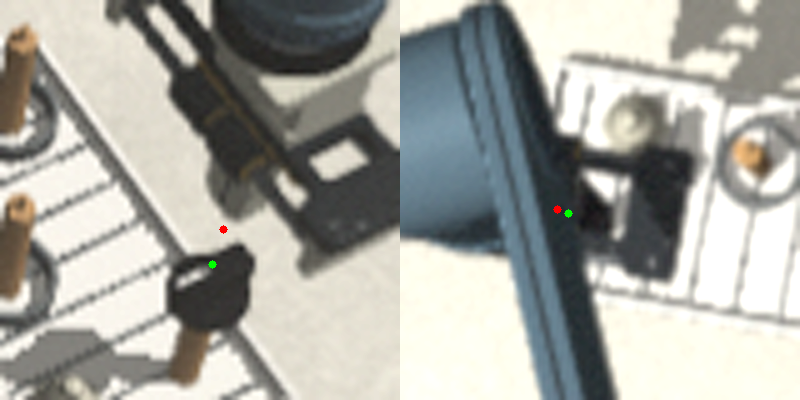

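Run:
```python
from bench import robot
from h import *
np.set_printoptions(precision=3,suppress=True)
o=[]
def snap():
    d=robot.get_image("scene"); p=proj(d,robot.current_tcp_pos()); u,v=410,270
    i=np.clip(cv2.resize(d["img"][v-40:v+40,u-30:u+50],None,fx=5,fy=5,interpolation=2)*1.6,0,255).astype(np.uint8)
    cv2.circle(i,(int(5*(p[0]-u+30)),int(5*(p[1]-v+40))),4,(0,0,255),-1); o.append(i)
print(robot.current_gripper_width(),robot.current_finger_force(),robot.current_t()); 
robot.move_gripper(1.0); print(robot.current_gripper_width(),robot.current_t()); snap()
robot.move_gripper(0.3); print(robot.current_gripper_width(),robot.current_t()); snap()
cv2.imwrite("pics/t2.png",np.hstack(o))
```

```text
0.0016912495908029202 0.0 6.6583
1.0014340172196508 8.1333
0.29717893786827787 9.3167
```

View pics/t2.png

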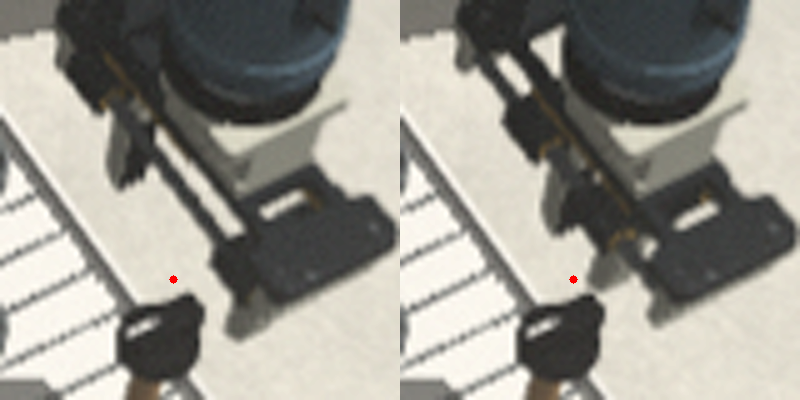

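The pictures show the finger ends about 4 px (roughly 20 mm) above the projected TCP, which explains the miss: the fingers closed above the bar. I'll feel for the skirt on the way down instead of trusting the height.

Run:
```python
from bench import robot
import numpy as np
np.set_printoptions(precision=2,suppress=True)
o=[np.pi,0,np.radians(-8)]; x,y=479.6,272.3
robot.move_gripper(.5)
robot.move_linear([x,y,110],o,speed=120); print(robot.current_contact_force())
s=robot.move_linear([x,y,86],speed=35,f_stop=2.5); p=robot.current_tcp_pos(); print(s,p,robot.current_contact_force())
if s:
    robot.move_linear([x,y,p[2]+1],speed=20)
    robot.move_gripper(0); print(robot.current_tcp_pos(),robot.current_gripper_width()*93,robot.current_finger_force())
print(robot.current_t(),robot.current_contact_force())
```

```text
[-1.19  0.54  0.22]
False [479.73 272.33  86.06] [-0.08 -0.58  1.05]
11.4 [-0.08 -0.58  1.05]
```

Run:
```python
from bench import robot
from h import *
o=[]
P=robot.current_tcp_pos()
for n,(u,v) in(("scene",(410,285)),("top",(240,250))):
    d=robot.get_image(n); p=proj(d,P); print(n,p)
    i=np.clip(cv2.resize(d["img"][v-40:v+40,u-40:u+40],None,fx=5,fy=5,interpolation=2)*1.8,0,255).astype(np.uint8)
    cv2.circle(i,(int(5*(p[0]-u+40)),int(5*(p[1]-v+40))),4,(0,0,255),-1); o.append(i)
cv2.imwrite("pics/t3.png",np.hstack(o))
```

```text
scene [409.96048622 301.17600746]
top [241.11545693 253.79747229]
```

View pics/t3.png

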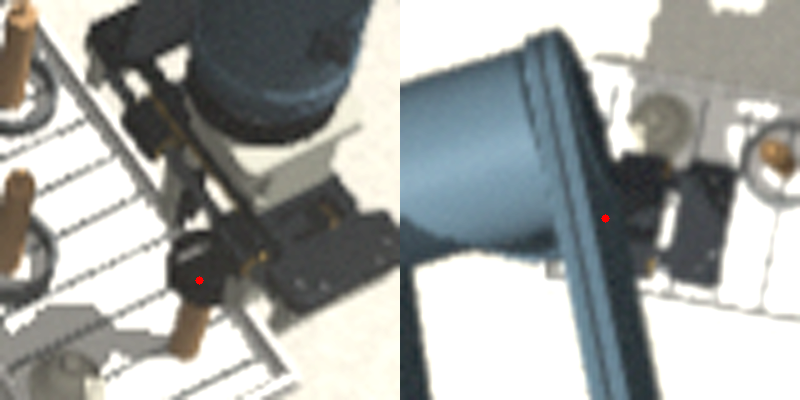

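Run:
```python
from bench import robot
from h import *
np.set_printoptions(precision=1,suppress=True)
P=robot.current_tcp_pos(); T=robot.get_image("top"); S=robot.get_image("scene")
y=np.array([-.139,-.99,0]);x=np.array([.99,-.139,0])
print("body near-end corners expected top px, z at body underside +84/+110")
for dz in(84,110):
    for sx in(-37.5,37.5): print(dz,sx,proj(T,P+94*y+sx*x+[0,0,dz]),proj(S,P+94*y+sx*x+[0,0,dz]))
for z in (170,195): print(z,"observed corners", plane(T,266.6,243,z),plane(T,264,267,z), "expected centre",P+94*y)
print("tips exp scene",proj(S,P+27*y),proj(S,P-27*y)," seen ~(407.6,289),(417,301)")
e,r=ray(S,412.3,295); 
for z in(86,96,106,116): print(plane(S,412.3,295,z))
```

```text
body near-end corners expected top px, z at body underside +84/+110
84 -37.5 [265.7 269.5] [406.2 253.6]
84 37.5 [270.1 244.2] [382.9 264.9]
110 -37.5 [264.6 269.1] [407.6 248.3]
110 37.5 [269.1 243.4] [383.9 259.7]
170 observed corners [507.4 184.6 170. ] [436.8 189.7 170. ] expected centre [466.8 179.3  86.3]
195 observed corners [505.  181.7 195. ] [435.7 186.7 195. ] expected centre [466.8 179.3  86.3]
tips exp scene [404.4 293.6] [415.6 308.9]  seen ~(407.6,289),(417,301)
[461.5 261.9  86. ]
[466.5 265.1  96. ]
[471.4 268.3 106. ]
[476.4 271.5 116. ]
```

Run:
```python
from bench import robot
import numpy as np
np.set_printoptions(precision=2,suppress=True)
x,y=479.6,272.3
s=robot.move_linear([x,y,72],speed=25,f_stop=2.5); p=robot.current_tcp_pos(); print(s,p,robot.current_contact_force())
if s:
    robot.move_linear([x,y,p[2]+1],speed=20)
    robot.move_gripper(0); print(robot.current_tcp_pos(),robot.current_gripper_width()*93,robot.current_finger_force())
print(robot.current_t(),robot.current_contact_force())
```

```text
False [479.63 272.32  71.97] [0.16 0.22 0.33]
12.3083 [0.16 0.22 0.33]
```

At 46.5 mm the opening is wide enough for the fingers to straddle the 46 mm skirt, so no contact there proves nothing. I'll go back up, narrow the opening to 30 mm and feel for the skirt again.

Run:
```python
from bench import robot
import numpy as np
np.set_printoptions(precision=2,suppress=True)
x,y=479.6,272.3
robot.move_linear([x,y,114],speed=150)
robot.move_gripper(.34); print(robot.current_gripper_width(),robot.current_t())
s=robot.move_linear([x,y,78],speed=40,f_stop=2.5); p=robot.current_tcp_pos(); print(s,p,robot.current_contact_force())
if s:
    robot.move_linear([x,y,p[2]+1],speed=20)
    robot.move_gripper(0); print(robot.current_tcp_pos(),robot.current_gripper_width()*93,robot.current_finger_force())
print(robot.current_t(),robot.current_contact_force())
```

```text
0.3359420928688524 13.2417
True [479.15 272.14  80.37] [-1.03  0.04  5.1 ]
[479.41 272.23  81.13] 17.827514971316912 29.911865070462227
14.6583 [ 0.95 -1.39 -0.6 ]
```

Grasped: 17.8 mm across the bar at 30 N, with the skirt felt at TCP z = 80.4. Next I lift it and hover over the shaft.

Run:
```python
from bench import robot
from h import *
import pickle
np.set_printoptions(precision=2,suppress=True)
robot.move_linear([479.6,272.3,135],speed=150); robot.sleep(.15)
print(robot.current_gripper_width()*93,robot.current_finger_force())
robot.move_ptp([520.8,-232.5,120],[np.pi,0,np.radians(27)])
robot.move_linear([520.8,-232.5,76],speed=120); robot.sleep(.2)
print(robot.current_t(),robot.current_tcp_pos(),robot.current_eef_rot(),robot.current_contact_force(),robot.current_gripper_width()*93)
o=[]
for n,(u,v) in(("scene",(290,185)),("top",(400,245))):
    d=robot.get_image(n); pickle.dump(d,open(f"hov_{n}.pkl","wb"))
    i=np.clip(cv2.resize(d["img"][v-25:v+25,u-25:u+25],None,fx=8,fy=8,interpolation=cv2.INTER_NEAREST)*2.2,0,255).astype(np.uint8)
    ks=[proj(d,q) for q in([520.8,-232.5,85],[520.8,-232.5,95])]
    for p in ks: cv2.circle(i,(int(8*(p[0]-u+25.5)),int(8*(p[1]-v+25.5))),3,(0,0,255),-1)
    o.append(i)
cv2.imwrite("pics/hov.png",np.hstack(o))
```

```text
18.000127796046698 29.911825731396675
17.875 [ 521.49 -232.86   77.02] [ 3.14 -0.    0.47] [-0.14 -0.63 -0.49] 18.050959819469444
```

View pics/hov.png

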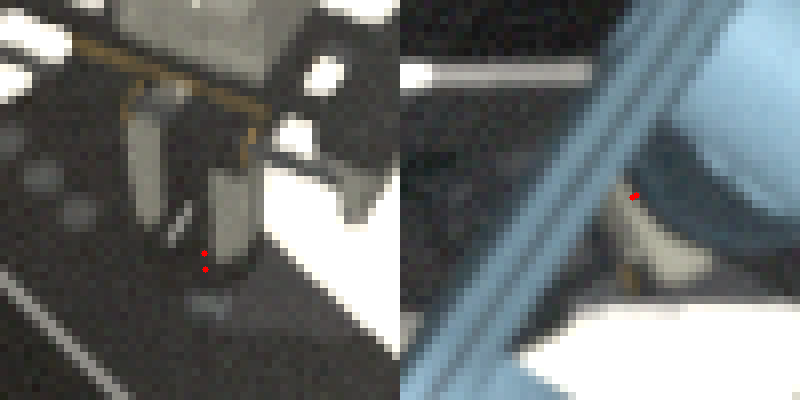

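In the scene view the knob hovers over the shaft with its index line at about (287.0,187.3), and the shaft is visible beneath it at about (290.7,197.6).

Run:
```python
from h import *
import pickle
np.set_printoptions(precision=2,suppress=True)
S=pickle.load(open("hov_scene.pkl","rb")); D=pickle.load(open("D.pkl","rb"))["scene"]
g=S["img"].mean(2)[180:194,280:294]; print(g.astype(int))
def mid(a,u0,v0,lo):
    w=np.clip(a-lo,0,None); V,U=np.mgrid[v0:v0+a.shape[0],u0:u0+a.shape[1]]; return (w*U).sum()/w.sum(),(w*V).sum()/w.sum()
m0=plane(D,407.9,295.1,132)
print("index before",m0,"rel centre",m0[:2]-[479.6,272.3])
for z in(124,128,132):
    m=plane(S,287.0,187.25,z); a,b=plane(S,285.9,189.8,z),plane(S,288.2,185,z); v=a-b
    print(z,m,"yaw?",np.degrees(np.arctan2(v[1],v[0])),"centre est",m[:2]-14.5*np.array([np.cos(.47),np.sin(.47)]))
```

```text
[[26 53 57 57 55 30 22 22 19 25 22 26 21 24]
 [26 52 57 56 55 32 22 22 22 24 22 41 44 37]
 [23 47 57 59 56 34 23 18 23 22 25 48 58 52]
 [24 39 55 58 55 33 21 20 21 23 23 47 58 56]
 [22 35 56 57 56 35 23 22 19 21 27 48 56 56]
 [25 29 57 57 55 41 20 21 46 27 24 44 55 58]
 [25 26 52 57 57 34 20 32 61 27 22 39 58 56]
 [20 25 38 52 45 25 25 61 46 22 22 39 57 59]
 [22 25 23 36 28 22 47 62 28 21 25 35 59 56]
 [21 24 24 21 22 30 60 35 23 22 25 38 58 57]
 [22 22 23 18 21 27 44 21 20 19 21 39 57 57]
 [20 23 22 19 19 20 21 17 19 19 24 31 56 55]
 [22 21 24 19 21 19 19 21 20 21 23 26 46 42]
 [22 20 24 24 22 22 20 20 21 22 22 23 25 22]]
index before [493.82 269.87 132.  ] rel centre [14.22 -2.43]
124 [ 532.37 -230.48  124.  ] yaw? 34.075681754772326 centre est [ 519.44 -237.05]
128 [ 534.19 -227.67  128.  ] yaw? 34.075681754772646 centre est [ 521.26 -234.24]
132 [ 536.01 -224.86  132.  ] yaw? 34.0756817547728 centre est [ 523.08 -231.43]
```

Run:
```python
from bench import robot
import numpy as np
np.set_printoptions(precision=2,suppress=True)
x,y=520.8,-232.5
s=robot.move_linear([x,y,50],speed=35,f_stop=3); print(s,robot.current_tcp_pos(),robot.current_contact_force(),robot.current_ft_torque(),robot.current_t())
```

```text
False [ 520.79 -232.55   50.14] [-0.5  -0.8  -0.63] [-0.17  0.2  -0.  ] 18.8667
```

It went down with no contact to the expected home height. I press on in small steps and watch the force.

Run:
```python
from bench import robot
import numpy as np
np.set_printoptions(precision=2,suppress=True)
x,y=520.8,-232.5
for z in(49,48,47,46,45.5,45,44.5,44,43.5,43):
    s=robot.move_linear([x,y,z],speed=25,f_stop=14); robot.sleep(.1)
    f=robot.current_contact_force(); print(z,s,robot.current_tcp_pos(),f)
    if s or f[2]>11: break
print(robot.current_t(),robot.current_gripper_width()*93,robot.current_ft_torque())
```

```text
49 False [ 520.88 -232.57   49.26] [-0.95 -0.47  3.3 ]
48 False [ 520.86 -232.57   48.1 ] [-1.57 -1.1   3.18]
47 False [ 520.86 -232.55   47.1 ] [-0.71 -0.17  4.74]
46 False [ 520.85 -232.55   46.09] [-1.52  0.75  5.28]
45.5 False [ 520.9  -232.58   45.92] [-1.55  0.7   8.52]
45 False [ 520.98 -232.62   45.9 ] [-3.42  0.59 11.08]
20.9667 17.644730637616235 [ 0.09  0.65 -0.02]
```

Force steps match the spec: contact at TCP z of about 49.5 (about 16 mm below where an unmatched knob would stop), then a spring ramp of 3.3 to about 7 N over about 3.6 mm, then a hard stop. I check that the press holds, then hand in.

Run:
```python
from bench import robot
robot.sleep(.6); f=robot.current_contact_force(); p=robot.current_tcp_pos(); print(p,f,robot.current_finger_force(),robot.current_ft_torque())
if f[2]>7.5 and p[2]<46.3: print(robot.hand_in(),robot.current_t())
```

```text
[ 520.96079615 -232.61329485   45.87634477] [-3.48278237  1.17852116 10.87561419] 29.91194687783718 [ 0.0899192   0.74667763 -0.02082587]
the job is handed in; nothing more can be done
the job is handed in; nothing more can be done
```

I handed the job in with the knob pushed onto the cooker's shaft and held pressed against its stop at about 11 N, with a 30 N grip, at about 22 s of the 43 s allowed. That it is home and matched is judged from the force readings, and the verdict was not shown.

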